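# Shut and latch the clear box on the glass shelf

### The arm

A 7-joint arm with a two-finger parallel gripper is mounted at the origin on the work surface. World frame = base frame: x ahead of the robot, y to its left, z up, the work surface at z = 0. Lengths are in m, angles in rad, forces in N, time in s.
With the tool pointing down it reaches from about 0.35 to 0.9 m from the base axis. Payload 8.1 kg.
Tool frame: the origin (TCP) lies midway between the tips of the shut fingers; the grasp point (between the pads) lies 19 mm behind it (arm.pinch_z is the distance from the TCP to the grasp point, in m); z points along the fingers, y is the direction in which the jaws open and shut (so a half turn about z gives the same grasp; the last joint's range is limited). The gripper opens to 92 mm and grips with 3 to 60 N. Pads are 19 mm wide; open, the fingers measure 130 mm over their backs; the gripper's body (75 mm by 190 mm) begins 47 mm behind the grasp point.
Start: joints at [1.117, 0.434, 0.025, 1.573, -0.012, 1.134, -0.075], TCP at [0.215, -0.587, 0.227] pointing down, gripper open.
Joint ranges: [-2.62, 2.62], [-0.44, 2.09], [-1.27, 1.32], [0.08, 2.57], [-1.32, 4.46], [0.12, 2], [-2.74, 2.74]. Speed limits (rad/s): [2.22, 2.22, 3.01, 3.01, 3.14, 3.14, 3.14].

### API

Orientations are given as a rotation vector (axis times angle).
In Python, from cell import arm, eyes gives the robot as it stands.
- The arm moves only by the tool apply_moves, never from a script. Its argument "targets" is one flat list of numbers, 5 for each row, row after row: the closure, from 0 (fully open) to 1 (shut), then the shift along the tool's x, y, z each as a share of 40 cm, from -1 to 1, then the turn about the tool's z as a share of pi/2 rad, from -1 to 1. A call has 1 to 20 rows; each row shifts and turns the commanded pose from where the row before left it, along the tool's axes as they then stand; what a row does not reach is not made up. A row lasts 1/8 s, in which the tool goes at most 62.5 mm and 10.7 degrees, less where a joint would pass 70% of its speed; a pose out of reach is approached as far as the arm can. A call with a number of a shift or a turn outside -1 to 1 is refused whole. A call with a gripper value outside its range is refused whole. The fingers move at their own pace and stop on an object; "grip_force" is the grip in N (left out, the last holds). Time passes only in rows, so rows that do not move let the fingers close. It gives the time, the measured TCP pose, the force and the opening at its end, in the units of the state.
- arm.observe(): the state, without advancing time (a new reading comes with each control period).
- eyes.get_image(name): name is "scene" or "side" or "wrist"; returns the picture (480x640x3 uint8, red, green, blue); there is no depth.
- eyes.camera_params(name): a dict with "camera_matrix" (3x3 intrinsics, pixels), "distortion" ([k1, k2, p1, p2, k3] as OpenCV has them; the pictures are not rectified), "xyz" and "attitude" of the camera in the world; the wrist camera has in their place "hand_eye" (4x4, takes a point from camera to tool coordinates, whose origin is the TCP and whose axes are the flange's). Camera axes: x right, y down, z forward; pixel columns grow to the right and rows downward; lengths in m; the calibration is good to about 2 mm. A picture is of the moment at which its call begins: read the wrist's pose just before it. camera_params takes no time and is no camera call.
- arm.sign_off(): hands the job in, once; it reports no verdict.
The state is a dict: "clock": time; "joints": joint angles; "dq": joint speeds; "joint_efforts": joint torques, N m; "position": TCP position; "ee_rot": TCP orientation; "force": force on the tool from outside, world axes, zero at the start; "ft_torque": the same for the moment, N m; "width": opening from 0.0 (shut) to 1.0 (fully open).
Only numpy, scipy, OpenCV 4.12 (cv2) and the standard library are available. Lean on these libraries where they do the work, as an engineer would, in place of code of your own. Each camera call takes 0.05 s, during which the arm holds its last target.

### The job

The clear plastic box on the glass shelf has been left open to the steam. With the fingertips only, push its lid from outside down until it is fully shut, then push the snap clip at the front down and in until it lies flat against the front of the box. Do not pinch the lid's rim or touch the seal under it, do not lift or shove the box, and leave the other things on the shelf where they are.

Things in the scene. Friction and masses are not known exactly. Their poses are not given: they have to be found in the camera images.
- shelf: Fixed glass shelf on the tiled half-wall: 250 mm deep (x), 700 mm long (y), 8 mm thick; origin at the centre of the glass's underside, so its top is 8 mm above the origin. Its axes are parallel to the world's. Its top is 63 to 100 mm above the counter. The half-wall behind it (front face at its +x edge) is at most 70 mm higher than the shelf's top.
- box: Loose clear plastic box with soap in it, 0.7 to 0.95 kg with its lid: 120 mm deep (its x), 170 mm wide (its y), 58 mm high without the lid. Origin at the centre of its underside; z up, +x points to its rear (hinge side), -x to its front (clip side, more or less towards the robot).
- lid_hinge (a point): Middle of the lid's hinge line (along the box's y), 64 mm behind the box's centre and 58 mm above its underside. The point turns with the lid: -x runs from the hinge to the lid's front edge, +z is the normal of its outside (top) face. The lid is 176 mm wide, 128 mm from hinge line to front edge, 4 mm thick; its outside face lies at z = +4 mm of this frame, its underside at z = 0.
- lid_edge (a point): Middle of the lid's front edge on its outside face, 128 mm from the hinge line. Turns with the lid, same axes as lid_hinge.
- lid (a joint): Lid angle in rad: 0 fully shut (level on the box), 1.57 standing upright, stop at 1.9. A stiff hinge: the lid stays where it is left and takes about 0.5 to 2 N at its outer part to push.
- seal: Grey silicone seal ring, 4 mm square section, standing out of the lid's underside 7 mm in from the lid's side edges and 8 mm in from the front edge; not to be touched. Origin on the lid's hinge line.
- clip_hinge (a point): Middle of the clip's hinge line, at the middle of the lid's front edge: 130 mm from the lid's hinge line and 1 mm above the lid's underside, i.e. with the lid shut 66 mm in front of the box's centre and 59 mm above its underside. The point turns with the clip: -z runs from the hinge to the clip's free end, -x is the normal of its outside face.
- clip_tip (a point): Middle of the clip's free end (a round bead of 6 mm diameter), 34 mm from its hinge line. The clip is a white wing 50 mm wide (centred on the lid's width), 37 mm long, 4 mm thick.
- clip (a joint): Clip angle relative to the lid in rad: 0 shut (hanging straight down along the box's front wall, 4 mm off it), 1.57 standing straight out in the plane of the lid, stop at 1.9. A stiff hinge: it stays where it is left and takes about 1.5 to 2.5 N near its free end.
- jar: Frosted jar with aluminium screw lid, 58 mm diameter, 58 mm high, origin at the centre of its underside. Loose bystander.
- pad: Yellow silicone scrubbing pad, 85 x 55 x 16 mm, origin at the centre of its underside. Loose bystander.
- pump: Steel pump head lying on its side along its x, about 66 mm long, 30 mm high, spout reaching 45 mm to its +y; origin on the shelf below its middle. Loose bystander.
- scoop: Blue plastic scoop lying along its x, 100 mm long, cup 46 mm wide and 24 mm high at +x, handle to -x; origin on the shelf near its middle. Loose bystander.
Mind the look-alikes: they are no part of the job. Of the things shaped like the box, the clear one is meant.

How it is judged:
By the outcome, as a careful person would: the job done as asked, in the order asked, and still so for the second after the job is handed in, with the robot touching nothing.
It also fails if it takes over 43 s, if anything falls off the work surface, if the arm or the gripper's body presses on something with over 40 N, if the wrist force passes 120 N, or if a joint passes its speed limit or range.

## Working session

There is one attempt and no reset: what is moved stays moved. The work goes in short steps, Python scripts to look and compute and a tool call to move; the robot and the scene stay as the last step left them, time stands still between calls to the robot, and variables do not carry over. Pictures are saved under pics/ and viewed, and the job is handed in when it is done.

Besides the shell and the picture viewer there is one more tool, called after "Emit:" as name(argument=value, ...) on one line, values as JSON. apply_moves: Moves the arm, as the interface text tells. Its arguments: {"type":"object","properties":{"targets":{"type":"array"},"grip_force":{"type":"number"}},"required":["targets"]}

```bash
ls; mkdir -p pics; python3 - <<'E'
from cell import arm, eyes
import cv2
print(arm.observe())
for n in ("scene","side","wrist"):
    print(n,eyes.camera_params(n))
    cv2.imwrite(f"pics/{n}0.png",eyes.get_image(n)[:,:,::-1])
E
```

```text
pics
{'clock': 0.0, 'joints': array([ 1.11742586,  0.43521307,  0.02499997,  1.57411721, -0.01158547,
        1.13399212, -0.07512331]), 'dq': array([ 1.30935068e-05,  5.97084116e-04,  3.62338763e-04, -5.74931023e-04,
       -1.88538684e-03,  1.02261681e-03,  6.36406891e-04]), 'joint_efforts': array([ 5.69893837e-04, -6.67838860e+01,  9.85093117e-01, -3.14455998e+01,
       -6.07313938e-02,  4.30686632e-02,  2.27439900e-04]), 'position': array([ 0.21451068, -0.58648143,  0.22594367]), 'ee_rot': array([-3.09192999e+00, -5.47730253e-01,  6.91467766e-04]), 'force': array([-1.04240713, -0.56641619, -0.73444278]), 'ft_torque': array([0.02441743, 0.03135679, 0.02560166]), 'width': 0.9994678170505359}
scene {'camera_matrix': array([[445.89552951,   0.        , 314.18000278],
       [  0.        , 445.89552951, 243.80809251],
       [  0.        ,   0.        ,   1.        ]]), 'distortion': array([-0.09115784,  0.        ,  0.        ,  0.        ,  0.        ]), 'xyz': array([ 1.02742412, -0.46096597,  1.16158557]), 'attitude': array([-2.32329201, -0.99241715,  0.32708178])}
side {'camera_
[... 284 characters left out ...]
3086, 0.89894283]), 'attitude': array([-0.26287538,  2.79493956, -1.25258714])}
wrist {'camera_matrix': array([[379.93038629,   0.        , 322.84589133],
       [  0.        , 379.93038629, 239.11665939],
       [  0.        ,   0.        ,   1.        ]]), 'distortion': array([-0.06129525,  0.        ,  0.        ,  0.        ,  0.        ]), 'hand_eye': array([[ 1.24095031e-03, -9.68807106e-01, -2.47812938e-01,
         6.75729325e-02],
       [ 9.99998982e-01,  1.37669271e-03, -3.74478585e-04,
         3.26593787e-04],
       [ 7.03959780e-04, -2.47812221e-01,  9.68807828e-01,
        -1.58878852e-01],
       [ 0.00000000e+00,  0.00000000e+00,  0.00000000e+00,
         1.00000000e+00]])}
```

View pics/scene0.png

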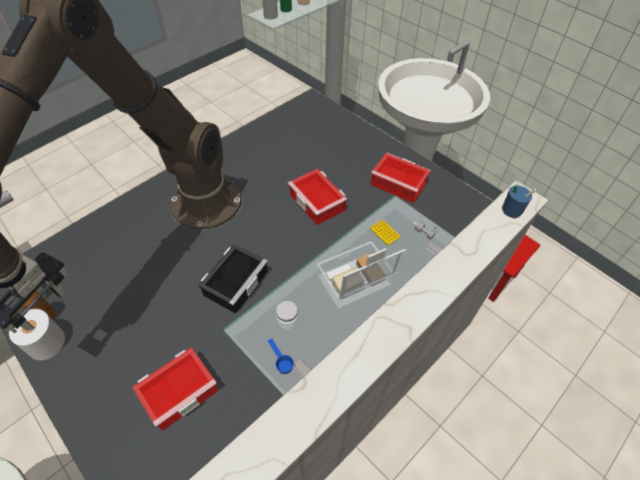

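View pics/side0.png

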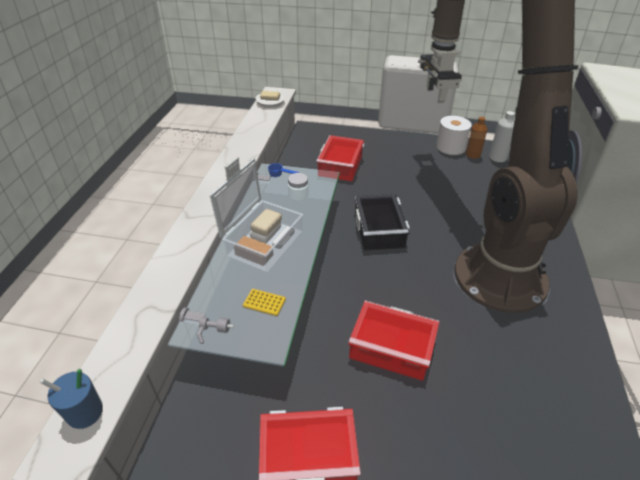

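View pics/wrist0.png

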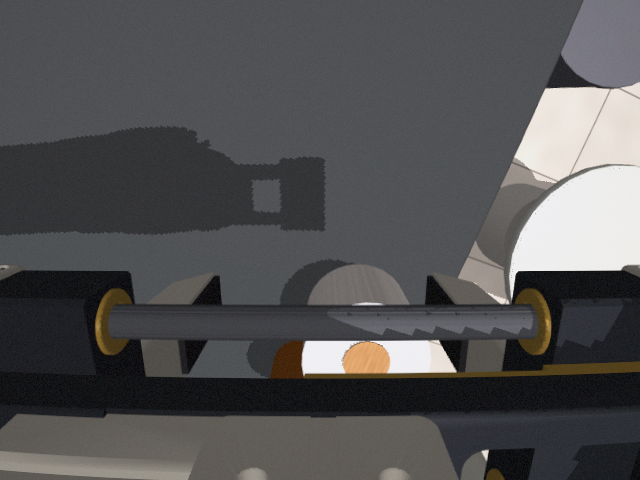

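The clear box is at about (355,275) in the scene view and (262,235) in the side view. Its lid is roughly upright, with the clip at the top. I'll zoom in.

```bash
python3 - <<'E'
import cv2
a=cv2.imread("pics/scene0.png")[170:400,220:470]; cv2.imwrite("pics/sc0z.png",cv2.resize(a,None,fx=2.6,fy=2.6,interpolation=cv2.INTER_CUBIC)[:600])
a=cv2.imread("pics/side0.png")[130:370,160:360]; cv2.imwrite("pics/si0z.png",cv2.resize(a,None,fx=2.5,fy=2.5,interpolation=cv2.INTER_CUBIC))
a=cv2.imread("pics/scene0.png")[225:315,305:415]; cv2.imwrite("pics/sc0zz.png",cv2.resize(a,None,fx=6.5,fy=6.5,interpolation=cv2.INTER_CUBIC))
a=cv2.imread("pics/side0.png")[150:270,200:310]; cv2.imwrite("pics/si0zz.png",cv2.resize(a,None,fx=5,fy=5,interpolation=cv2.INTER_CUBIC))
E
```

```text
(no output)
```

View pics/sc0zz.png

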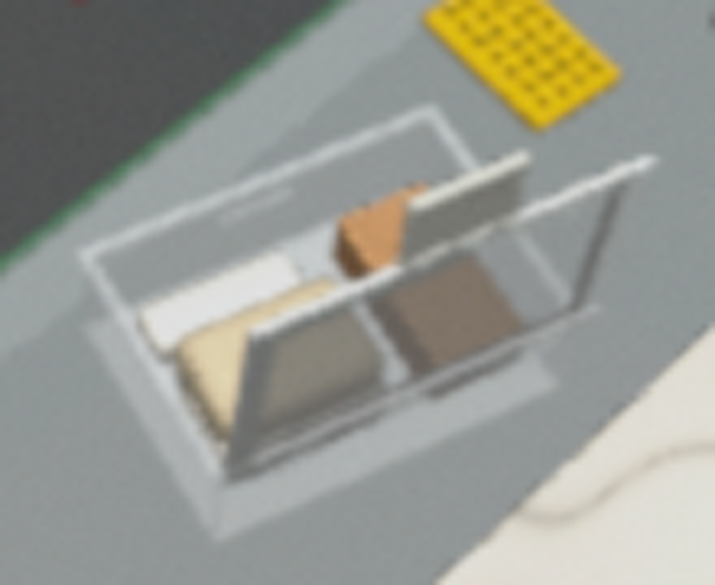

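View pics/si0zz.png

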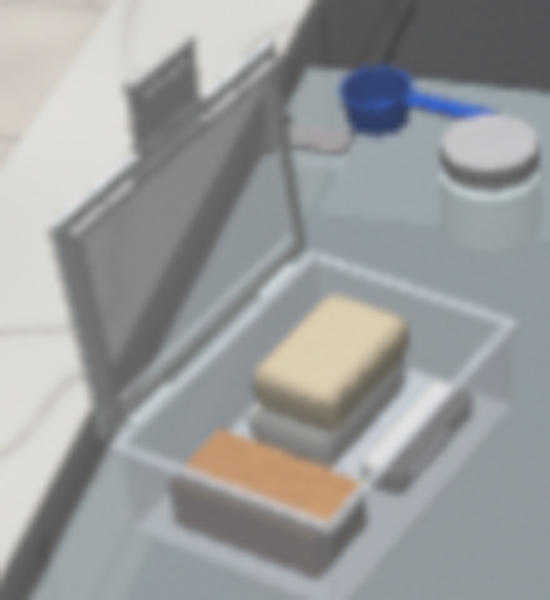

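View pics/sc0z.png

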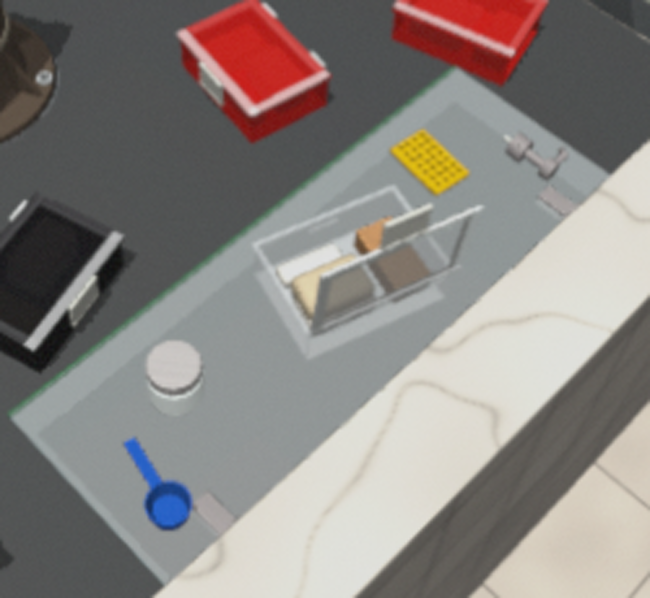

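View pics/si0z.png

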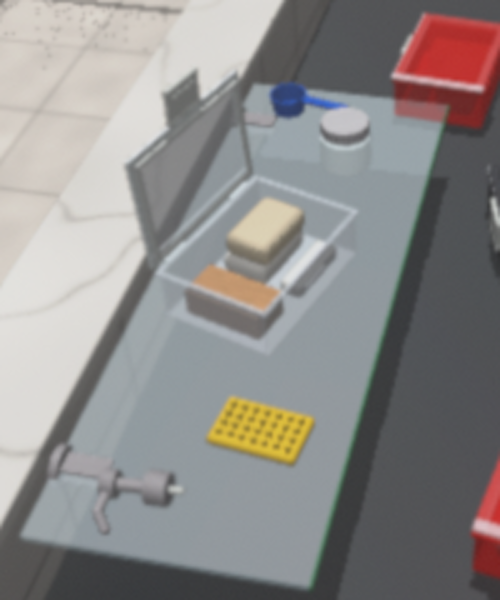

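```bash
cat > model.py <<'E'
import numpy as np, cv2
from scipy.optimize import least_squares
from scipy.spatial.transform import Rotation as R
from cell import eyes
CP={n:eyes.camera_params(n) for n in("scene","side")}
def proj(n,P):
    c=CP[n]; Rc=R.from_rotvec(c["attitude"]).as_matrix()
    Q=(np.atleast_2d(P)-c["xyz"])@Rc
    return cv2.projectPoints(Q,np.zeros(3),np.zeros(3),c["camera_matrix"],c["distortion"])[0][:,0]
def box(p,P):
    x,y,zt,yaw,lid,clip=p
    return R.from_euler('z',yaw).apply(np.atleast_2d(P))+[x,y,zt]
def lidp(p,P): # P in lid_hinge frame
    return box(p,R.from_euler('y',p[4]).apply(np.atleast_2d(P))+[.064,0,.058])
def clipp(p,P):
    return lidp(p,R.from_euler('y',p[5]).apply(np.atleast_2d(P))+[-.130,0,.001])
E
cat > fit.py <<'E'
from model import *
# sanity: lid angle sign: +y rotation takes -x to +z ? R_y(a)(-1,0,0)=(-cos,0,sin) ok
def un(l,s,o): return (np.array(l)+.5)/s-.5+np.array(o)
S=[('b',(-.06,.085,.058),(432,108)),('b',(-.06,-.085,.058),(85,255)),('b',(.06,-.085,.058),(228,475)),
('b',(-.06,-.085,0),(90,330)),('b',(.06,-.085,0),(218,540)),('b',(.06,.085,0),(555,380)),
('l',(-.128,.088,.002),(653,160)),('l',(-.128,-.088,.002),(250,335)),
('c',(0,.025,-.037),(527,157)),('c',(0,-.025,-.037),(410,207))]
D=[('b',(-.06,-.085,.058),(515,322)),('b',(.06,-.085,.058),(315,255)),('b',(.06,.085,.058),(120,445)),('b',(-.06,.085,.058),(330,522)),
('b',(-.06,-.085,0),(510,405)),('b',(.06,.085,0),(145,525)),
('l',(-.128,.088,.002),(60,230)),('l',(-.128,-.088,.002),(272,52)),
('c',(0,.025,-.037),(128,88)),('c',(0,-.025,-.037),(193,42))]
f={'b':box,'l':lidp,'c':clipp}
obs=[('scene',k,P,un(u,6.5,(305,225))) for k,P,u in S]+[('side',k,P,un(u,5,(200,150))) for k,P,u in D]
res=lambda p:np.concatenate([proj(n,f[k](p,P))[0]-u for n,k,P,u in obs])
r=least_squares(res,[.6,.1,.08,0,1.57,1.5],loss='soft_l1')
print(r.x.round(4)); print(res(r.x).reshape(-1,2).round(1))
np.save('p.npy',r.x)
p=r.x
print('edge',lidp(p,[-.128,0,.004]),'tip',clipp(p,[0,0,-.034]),'hinge',lidp(p,[0,0,0]))
E
python3 fit.py
```

```text
[ 0.6188  0.0922  0.0932 -0.2911  1.6349  1.515 ]
[[-0.6  0.4]
 [-0.1  0.2]
 [-0.9  0.2]
 [-1.1  0.1]
 [-0.4  1. ]
 [ 0.5  1.2]
 [ 0.1 -0.8]
 [ 0.2 -0.4]
 [ 0.1 -0.6]
 [-0.  -0.4]
 [-0.5  0.3]
 [-0.2  0.4]
 [ 0.3  0.5]
 [ 0.6  1.3]
 [ 1.   0.8]
 [-1.6  1.9]
 [-1.3 -0.3]
 [ 0.2 -2.4]
 [-0.1 -0.5]
 [-0.3 -1.8]]
edge [[0.69181462 0.0703749  0.27867955]] tip [[0.68933948 0.07111638 0.31486646]] hinge [[0.68013569 0.0738736  0.15119872]]
```

```bash
cat > h.py <<'E'
from model import *
from cell import arm
p=np.load('p.npy')
def delta(target,s=None):
    s=s or arm.observe(); M=R.from_rotvec(s['ee_rot']).as_matrix()
    return (M.T@(np.array(target)-s['position'])/.4).round(4)
E
python3 - <<'E'
from h import *
s=arm.observe(); M=R.from_rotvec(s['ee_rot']).as_matrix(); print(M.round(4))
by=R.from_euler('z',p[3]).apply([0,1,0]); bx=R.from_euler('z',p[3]).apply([1,0,0])
print('box axes world',bx,by)
# signed angle about tool z to bring tool y onto +-by
v=M.T@by; print('by in tool',v, np.degrees(np.arctan2(-v[0],v[1])),np.degrees(np.arctan2(v[0],-v[1])))
# shelf rear edge check: project shelf back edge candidates
E
```

```text
[[ 9.391e-01  3.436e-01 -5.000e-04]
 [ 3.436e-01 -9.391e-01  1.000e-03]
 [-1.000e-04 -1.100e-03 -1.000e+00]]
box axes world [ 0.95793854 -0.28697345  0.        ] [0.28697345 0.95793854 0.        ]
by in tool [ 0.59863808 -0.8010192   0.00083261] -143.22756604851313 36.772433951486896
```

Emit:
apply_moves(targets=[0, 0, 0, -0.11, 0.1021, 0, 0, 0, -0.11, 0.1021, 0, 0, 0, -0.11, 0.1021, 0, 0, 0, -0.11, 0.1021, 0, 0.045, -0.113, 0, 0, 0, 0.045, -0.113, 0, 0, 0, 0.045, -0.113, 0, 0, 0, 0.045, -0.113, 0, 0, 0, 0.045, -0.113, 0, 0, 0, 0.045, -0.113, 0, 0, 0, 0.045, -0.113, 0, 0, 0, 0.045, -0.113, 0, 0, 0, 0.045, -0.113, 0, 0, 0, 0.045, -0.113, 0, 0, 0, 0.045, -0.113, 0, 0, 0, 0.045, -0.113, 0, 0])

```text
clock: 2.15
position: [0.5779, -0.128, 0.4025]
ee_rot: [3.108, -0.456, -0.001]
force: [0.6, -0.4, 0.6]
width: 1.003
```

```bash
python3 - <<'E'
from h import *
s=arm.observe(); print(s['clock'],s['position'],s['joints'].round(2),s['force'])
M=R.from_rotvec(s['ee_rot']).as_matrix(); print(M.round(3))
print(delta(box(p,[.115,0,.3])[0]))
cv2.imwrite("pics/w1.png",eyes.get_image("wrist")[:,:,::-1])
cv2.imwrite("pics/s1.png",eyes.get_image("scene")[:,:,::-1])
E
```

```text
2.15 [ 0.57786769 -0.12803002  0.40249762] [ 0.22  0.3  -0.14  1.34  0.04  1.5  -1.77] [ 0.59186763 -0.39024434  0.63789723]
[[ 0.958 -0.287 -0.   ]
 [-0.287 -0.958 -0.   ]
 [-0.     0.    -1.   ]]
[ 0.2276 -0.5569  0.023 ]
```

View pics/w1.png

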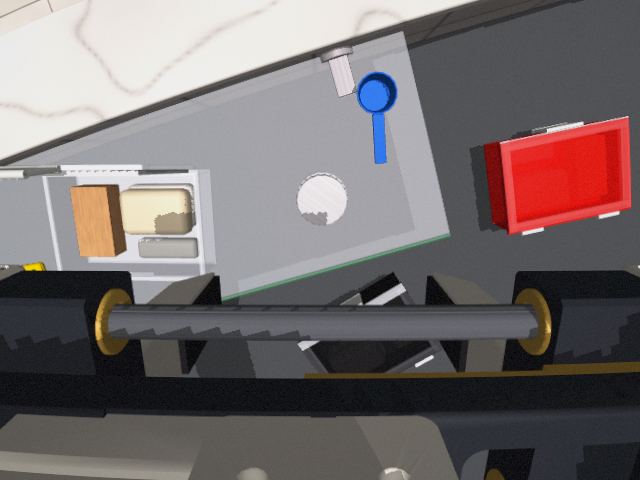

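View pics/s1.png

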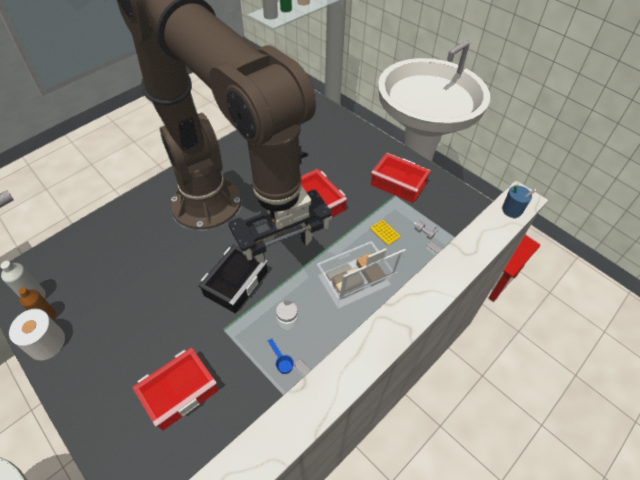

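The tool is aligned with the box: the rim is parallel to the image rows, and its right end is at about (205,170)–(210,272). I'll cross-check the fitted pose in this view.

```bash
cat >> h.py <<'E'
def projw(P,s):
    c=eyes.camera_params('wrist'); T=np.eye(4); T[:3,:3]=R.from_rotvec(s['ee_rot']).as_matrix(); T[:3,3]=s['position']
    C=T@np.array(c['hand_eye']); Q=(np.atleast_2d(P)-C[:3,3])@C[:3,:3]
    return cv2.projectPoints(Q,np.zeros(3),np.zeros(3),c["camera_matrix"],c["distortion"])[0][:,0]
E
python3 - <<'E'
from h import *
s=arm.observe(); im=cv2.imread('pics/w1.png')
P=np.vstack([box(p,[[-.06,-.085,.058],[.06,-.085,.058],[-.06,.085,.058],[-.06,-.085,0],[.06,-.085,0]]),lidp(p,[[-.128,-.088,.004],[-.128,-.088,0],[0,-.088,.004]])])
q=projw(P,s); print(q.round(0))
im2=cv2.resize(im[130:310,0:260],None,fx=3,fy=3,interpolation=cv2.INTER_CUBIC)
for u in q: cv2.circle(im2,(int(u[0]*3),int((u[1]-130)*3)),3,(0,0,255),-1)
cv2.imwrite('pics/w1z.png',im2)
E
```

```text
[[208. 277.]
 [201. 171.]
 [ 67. 274.]
 [222. 261.]
 [216. 168.]
 [150. 163.]
 [150. 168.]
 [204. 164.]]
```

View pics/w1z.png

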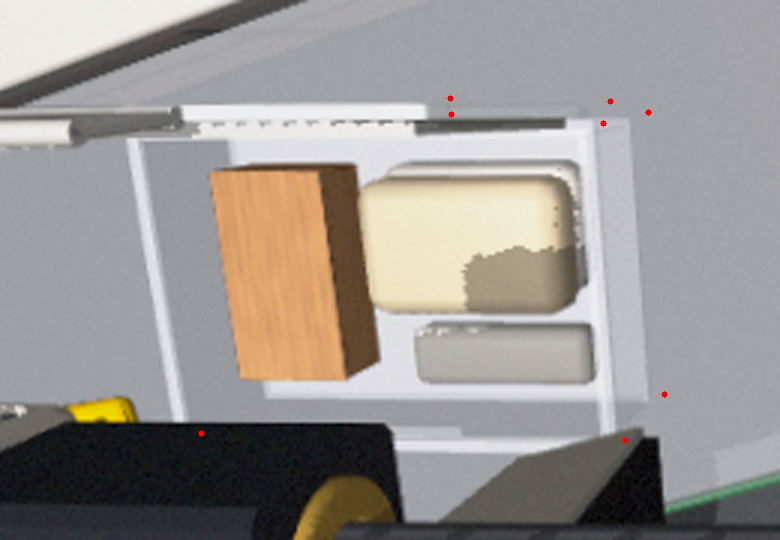

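```bash
cat > fit2.py <<'E'
exec(open('fit.py').read().split("r=least")[0])
from h import projw
s={'position':np.array([.57786769,-.12803002,.40249762]),'ee_rot':None}
from cell import arm
s=arm.observe()
W=[('b',(-.06,-.085,.058),(610,450)),('b',(.06,-.085,.058),(598,120)),('b',(.06,.085,.058),(130,138)),('b',(-.06,-.085,0),(647,400)),('b',(.06,-.085,0),(630,118)),('l',(-.128,-.088,.004),(427,104)),('l',(-.128,-.088,0),(427,120))]
wo=[(k,P,np.array(u)/3+[0,130]) for k,P,u in W]
res2=lambda p:np.concatenate([res(p)]+[projw(f[k](p,P),s)[0]-u for k,P,u in wo])
r=least_squares(res2,np.load('p.npy'),loss='soft_l1')
print(r.x.round(4)); print(res2(r.x).reshape(-1,2).round(1).tolist())
np.save('p.npy',r.x);p=r.x
print('edge',lidp(p,[-.128,0,.004]),'tip',clipp(p,[0,0,-.034]),'hinge',lidp(p,[0,0,0]))
from h import *
print(delta(box(p,[.115,0,.3])[0]))
E
python3 fit2.py
```

```text
[ 0.618   0.0962  0.0965 -0.2846  1.6361  1.4679]
[[0.0, -1.3], [0.7, -1.3], [0.2, -1.4], [-0.3, -1.3], [0.7, -0.6], [1.4, -0.6], [1.2, -2.8], [1.5, -2.2], [0.8, -3.1], [0.8, -2.9], [-0.7, 0.1], [-0.7, 0.3], [-0.1, 0.8], [0.6, 1.4], [0.8, 0.7], [-1.9, 2.2], [-1.8, -0.3], [-0.4, -2.6], [-0.0, -0.5], [-0.3, -1.9], [1.6, -1.1], [-2.6, 2.8], [2.5, -1.9], [2.9, -0.2], [2.3, -0.4], [0.6, -0.1], [1.0, 0.1]]
edge [[0.69130832 0.07472714 0.28195327]] tip [[0.6873353  0.07588946 0.31812084]] hinge [[0.67945923 0.07819364 0.15448727]]
[ 0.232  -0.5414  0.0221]
```

Emit:
apply_moves(targets=[0, 0.0387, -0.0902, 0, 0, 0, 0.0387, -0.0902, 0, 0, 0, 0.0387, -0.0902, 0, 0, 0, 0.0387, -0.0902, 0, 0, 0, 0.0387, -0.0902, 0, 0, 0, 0.0387, -0.0902, 0, 0, 0, 0, 0, 0, 0, 0, 0, 0, 0.11, 0, 0, 0, 0, 0.11, 0, 0, 0, 0, 0.1, 0, 0, 0, 0, 0, 0])

```text
clock: 3.62
position: [0.7261, 0.0498, 0.2714]
ee_rot: [3.106, -0.456, -0.01]
force: [0.1, -0.3, 0.2]
width: 0.998
```

```bash
python3 - <<'E'
from h import *
s=arm.observe(); print(s['clock'],s['position'],s['joints'].round(2),s['force'])
b=R.from_euler('z',-p[3]).apply(s['position']-p[[0,1,2]]); print('tcp in box',b)
def z(n,name,o,w,f):
    a=eyes.get_image(n)[:,:,::-1]; cv2.imwrite(name,cv2.resize(a[o[1]:o[1]+w[1],o[0]:o[0]+w[0]],None,fx=f,fy=f,interpolation=cv2.INTER_CUBIC))
z("scene","pics/s2.png",(290,150),(180,150),4)
z("side","pics/d2.png",(140,90),(200,180),3.3)
E
```

```text
3.625 [0.72611075 0.04975173 0.2714212 ] [-0.05  0.6  -0.17  1.19  0.1   1.37 -2.07] [ 0.11704763 -0.31040513  0.17810158]
tcp in box [ 0.11676083 -0.01419867  0.17493394]
```

View pics/s2.png

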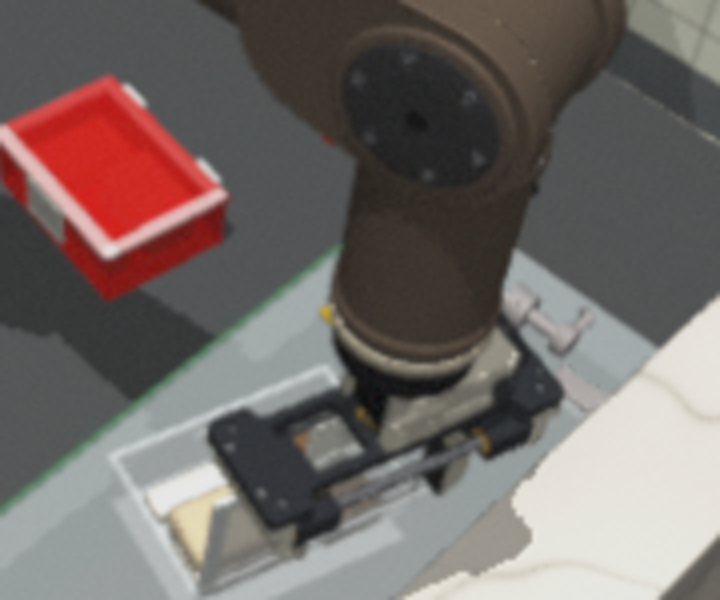

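View pics/d2.png

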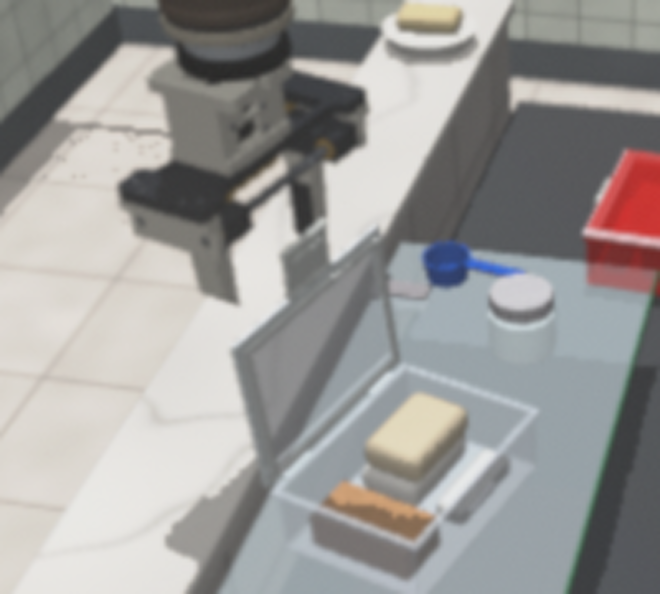

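Emit:
apply_moves(targets=[0, 0, -0.035, 0, 0, 0, 0, 0, 0, 0, 0, -0.0245, 0, 0, 0, 0, -0.0245, 0, 0, 0, 0, -0.0245, 0, 0, 0, 0, -0.0245, 0, 0, 0, 0, -0.0255, 0, 0.0014, 0, 0, -0.0255, 0, 0.0014, 0, 0, -0.0249, 0, 0.0058, 0, 0, -0.0249, 0, 0.0058, 0])

```text
clock: 4.97
position: [0.6554, 0.0879, 0.2687]
ee_rot: [3.108, -0.455, -0.0]
force: [0.9, -0.4, -0.2]
width: 1.001
```

```bash
cat >> h.py <<'E'
def z(n,name,o,w,f):
    a=eyes.get_image(n)[:,:,::-1]; cv2.imwrite(name,cv2.resize(a[o[1]:o[1]+w[1],o[0]:o[0]+w[0]],None,fx=f,fy=f,interpolation=cv2.INTER_CUBIC))
def st():
    s=arm.observe(); b=R.from_euler('z',-p[3]).apply(s['position']-p[[0,1,2]])
    print(s['clock'],'tcp in box',b.round(4),'F',s['force'].round(2),'rot',s['ee_rot'].round(3)); return s
E
python3 - <<'E'
from h import *
st()
z("side","pics/d3.png",(140,90),(200,180),3.3)
E
```

```text
4.975 tcp in box [0.0382 0.0026 0.1723] F [ 0.93 -0.45 -0.23] rot [ 3.108 -0.455 -0.   ]
```

View pics/d3.png

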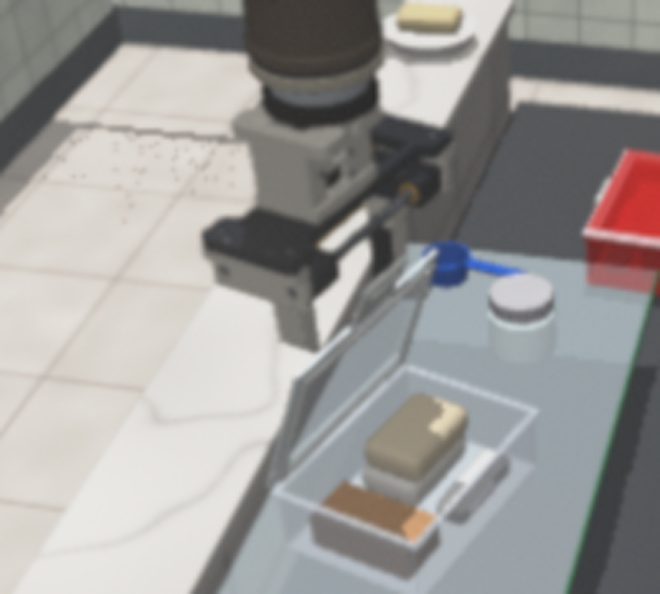

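Emit:
apply_moves(targets=[0, -0.0248, 0, 0.0138, 0, 0, -0.0248, 0, 0.0138, 0, 0, -0.0214, 0, 0.0139, 0, 0, -0.0214, 0, 0.0139, 0, 0, -0.0186, 0, 0.0174, 0, 0, -0.0186, 0, 0.0174, 0, 0, -0.0153, 0, 0.0204, 0, 0, -0.0153, 0, 0.0204, 0])

```text
clock: 6.02
position: [0.5943, 0.1062, 0.2159]
ee_rot: [3.108, -0.455, -0.0]
force: [0.5, -0.3, 0.2]
width: 0.995
```

```bash
python3 - <<'E'
from h import *
st()
z("side","pics/d4.png",(140,90),(200,180),3.3)
E
```

```text
6.025 tcp in box [-0.0256  0.003   0.1195] F [ 0.53 -0.29  0.17] rot [ 3.108 -0.455 -0.   ]
```

View pics/d4.png

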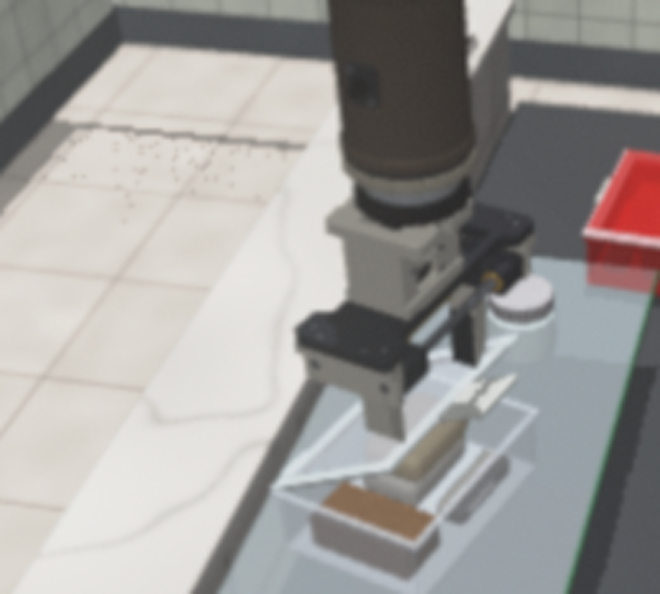

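Emit:
apply_moves(targets=[0, -0.0119, 0, 0.0221, 0, 0, -0.0119, 0, 0.0221, 0, 0, -0.0074, 0, 0.0244, 0, 0, -0.0074, 0, 0.0244, 0, 0, -0.0031, 0, 0.0254, 0, 0, -0.0031, 0, 0.02, 0])

```text
clock: 6.82
position: [0.5775, 0.1112, 0.1604]
ee_rot: [3.108, -0.455, -0.0]
force: [0.7, -0.5, 0.0]
width: 1.001
```

```bash
python3 - <<'E'
from h import *
st()
z("side","pics/d5.png",(140,90),(200,180),3.3)
E
```

```text
6.825 tcp in box [-0.0432  0.003   0.0639] F [ 0.68 -0.53  0.02] rot [ 3.108 -0.455 -0.   ]
```

View pics/d5.png

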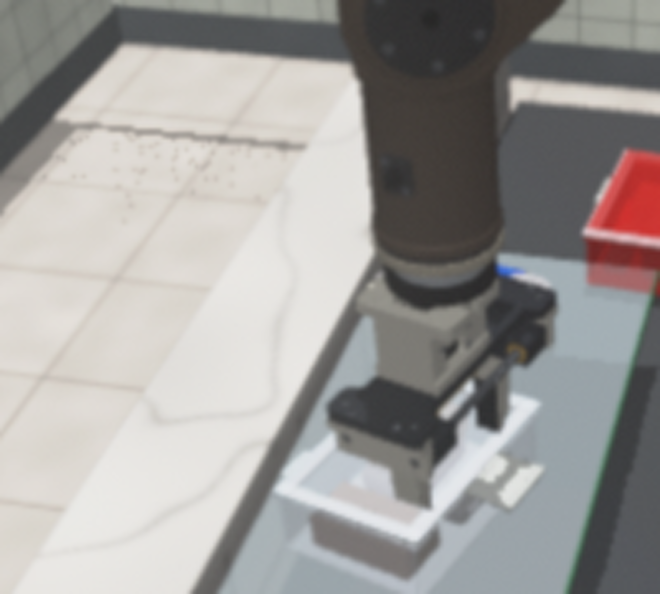

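Nearly shut, with no reaction force yet. I'll press down in small steps until contact with the rim builds.

Emit:
apply_moves(targets=[0, 0, 0, 0.004, 0, 0, 0, 0, 0.004, 0, 0, 0, 0, 0, 0])

```text
clock: 7.25
position: [0.5777, 0.1112, 0.1581]
ee_rot: [-3.108, 0.455, -0.0]
force: [-0.1, 0.3, -0.8]
width: 1.003
```

Emit:
apply_moves(targets=[0, 0, 0, 0.004, 0, 0, 0, 0, 0, 0])

```text
clock: 7.5
position: [0.5778, 0.1112, 0.1568]
ee_rot: [-3.108, 0.455, -0.001]
force: [-0.5, -0.1, 3.2]
width: 0.997
```

Emit:
apply_moves(targets=[0, 0, 0, 0.004, 0, 0, 0, 0, 0, 0])

```text
clock: 7.75
position: [0.5778, 0.1113, 0.1565]
ee_rot: [-3.108, 0.455, -0.002]
force: [-6.0, -1.7, 16.0]
width: 1.004
```

Emit:
apply_moves(targets=[0, 0, 0, -0.01, 0, 1, 0, 0, -0.08, 0, 1, 0, 0, -0.1, 0, 1, -0.12, 0, -0.05, 0, 1, -0.15, 0, 0, 0, 1, -0.15, 0, 0, 0, 1, 0, 0, 0, 0])

```text
clock: 8.62
position: [0.4127, 0.1607, 0.251]
ee_rot: [3.109, -0.448, -0.001]
force: [0.8, 0.1, 0.5]
width: 0.397
```

```bash
python3 - <<'E'
from h import *
st()
z("side","pics/d6.png",(200,190),(110,100),6)
z("scene","pics/s6.png",(305,225),(110,90),6.5)
cv2.imwrite("pics/w6.png",eyes.get_image("wrist")[:,:,::-1])
E
```

```text
8.625 tcp in box [-0.2152  0.0042  0.1545] F [0.81 0.08 0.45] rot [ 3.109e+00 -4.480e-01 -1.000e-03]
```

View pics/d6.png

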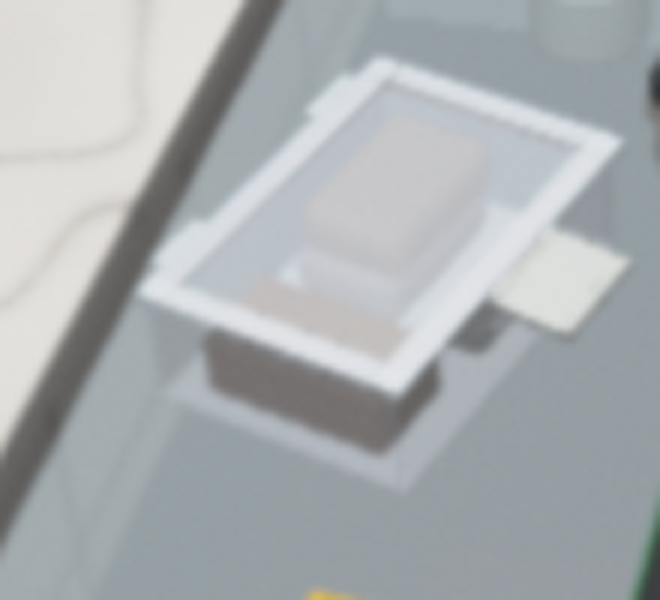

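View pics/s6.png

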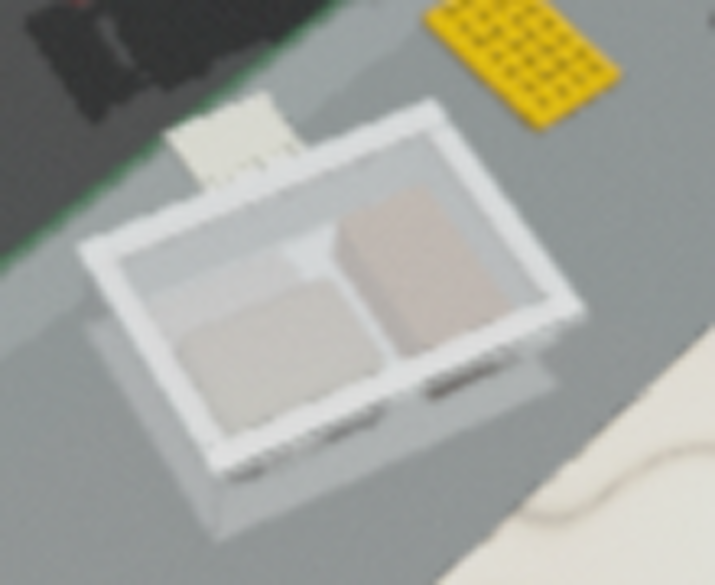

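View pics/w6.png

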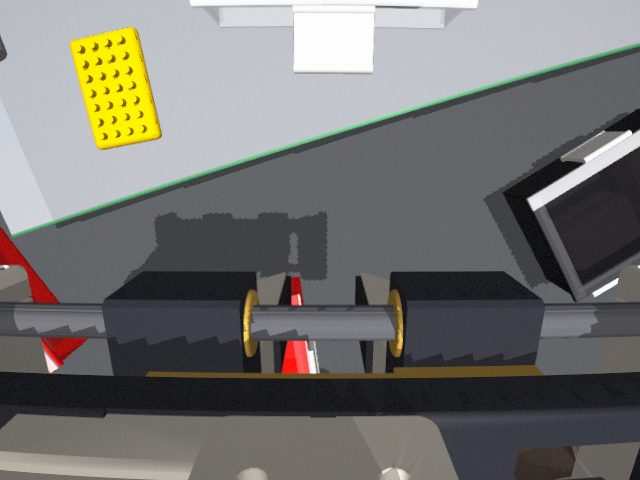

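```bash
cat > fit3.py <<'E'
from h import *
def un(l,s,o): return (np.array(l)+.5)/s-.5+np.array(o)
L=[(-.128,.088,.004),(-.128,-.088,.004),(0,-.088,.004),(0,.088,.004)]
C=[(0,.025,-.037),(0,-.025,-.037)]
f={'b':box,'l':lidp,'c':clipp}
obs=[('scene','l',P,un(u,6.5,(305,225))) for P,u in zip(L,[(432,100),(78,245),(215,475),(585,312)])]
obs+=[('scene','c',P,un(u,6.5,(305,225))) for P,u in zip(C,[(265,92),(165,132)])]
obs+=[('scene','b',P,un(u,6.5,(305,225))) for P,u in [((-.06,-.085,0),(90,325)),((.06,-.085,0),(218,540)),((.06,.085,0),(555,380))]]
obs+=[('side','l',P,un(u,6,(200,190))) for P,u in zip(L,[(398,395),(622,142),(380,57),(143,292)])]
obs+=[('side','c',P,un(u,6,(200,190))) for P,u in zip(C,[(570,333),(630,262)])]
obs+=[('side','b',P,un(u,6,(200,190))) for P,u in [((.06,.085,0),(170,390)),((-.06,.085,0),(405,490))]]
s=arm.observe()
wo=[('c',C[0],(294,72)),('c',C[1],(373,72))]
res=lambda q:np.concatenate([proj(n,f[k](q,P))[0]-u for n,k,P,u in obs]+[projw(f[k](q,P),s)[0]-u for k,P,u in wo])
r=least_squares(res,list(p[:4])+[0,1.5],loss='soft_l1')
print(r.x.round(4)); print(res(r.x).reshape(-1,2).round(1).tolist())
np.save('p3.npy',r.x)
r2=least_squares(lambda q:res(np.r_[q,r.x[4:]])[:36],p[:4]); print(r2.x.round(4))
cov=np.linalg.inv(r.jac.T@r.jac); print('sd',np.sqrt(np.diag(cov)).round(4))
print('clip tip in world',clipp(r.x,[0,0,-.034]))
b=R.from_euler('z',-r.x[3]).apply(s['position']-r.x[[0,1,2]]); print('tcp in box new',b)
E
python3 fit3.py
```

```text
[ 0.62    0.0914  0.0968 -0.2983 -0.0395  1.691 ]
[[0.0, 0.3], [-0.5, 0.7], [0.8, 0.7], [1.2, 0.2], [-0.2, -0.3], [-0.2, -0.2], [-0.9, 0.4], [-0.5, 0.7], [0.8, 1.2], [0.2, 0.2], [0.5, -0.0], [-1.4, -1.7], [-2.5, -1.7], [-0.0, -0.4], [0.3, -0.9], [-1.5, 0.4], [0.1, 0.2], [-0.1, 0.2], [-0.2, 1.0]]
[ 0.6195  0.0915  0.0961 -0.3015]
sd [0.0006 0.0008 0.0018 0.0074 0.0205 0.0818]
clip tip in world [[0.52461143 0.12077844 0.15335962]]
tcp in box new [-0.21366541  0.00516504  0.15425815]
```

Emit:
apply_moves(targets=[1, 0.0908, 0.0125, 0, 0, 1, 0.0908, 0, 0, 0, 1, 0.0908, 0, 0, -0.006, 1, 0, 0, 0.08, 0, 1, 0, 0, 0.08, 0, 1, 0, 0, 0.04, 0, 1, 0, 0, 0, 0, 1, 0, 0, 0, 0])

```text
clock: 9.78
position: [0.5204, 0.1235, 0.1718]
ee_rot: [-3.11, 0.441, -0.002]
force: [0.5, -0.1, 0.7]
width: 0.006
```

```bash
cat >> h.py <<'E'
p=np.array([.6192,.0920,.0945,-.294,0,1.52])
E
python3 - <<'E'
from h import *
st()
z("side","pics/d7.png",(200,170),(120,100),6)
z("scene","pics/s7.png",(305,205),(110,90),6.5)
E
```

```text
9.775 tcp in box [-0.1037  0.0016  0.0773] F [ 0.53 -0.06  0.67] rot [-3.11e+00  4.41e-01 -2.00e-03]
```

View pics/d7.png

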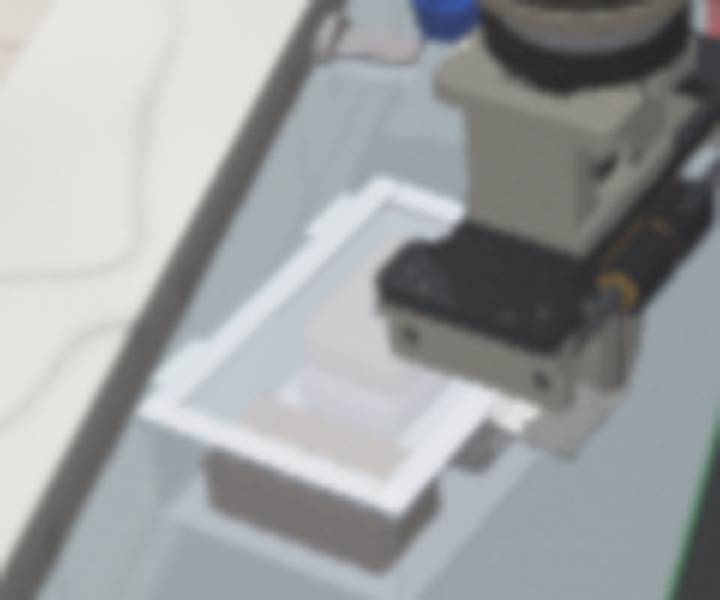

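View pics/s7.png

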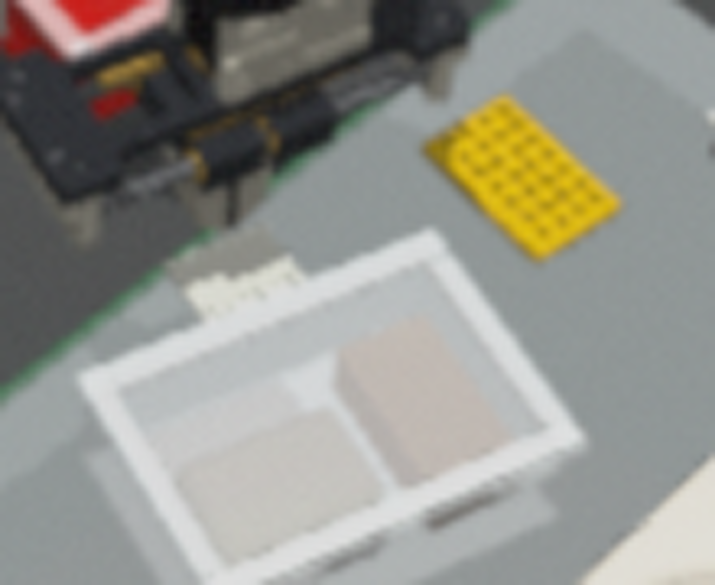

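Emit:
apply_moves(targets=[1, -0.003, 0, 0.02, 0, 1, 0, 0, 0.02, 0, 1, 0, 0, 0.0136, 0, 1, 0.001, 0, 0.0136, 0, 1, 0.0058, 0, 0.0118, 0, 1, 0.0058, 0, 0.0118, 0, 1, 0, 0, 0, 0])

```text
clock: 10.75
position: [0.5231, 0.1222, 0.134]
ee_rot: [3.11, -0.441, -0.001]
force: [-0.2, -0.3, -0.6]
width: 0.003
```

```bash
python3 - <<'E'
from h import *
st()
z("side","pics/d8.png",(200,170),(120,100),6)
z("scene","pics/s8.png",(305,205),(110,90),6.5)
E
```

```text
10.75 tcp in box [-0.1007  0.0011  0.0395] F [-0.2  -0.35 -0.65] rot [ 3.11e+00 -4.41e-01 -1.00e-03]
```

View pics/d8.png

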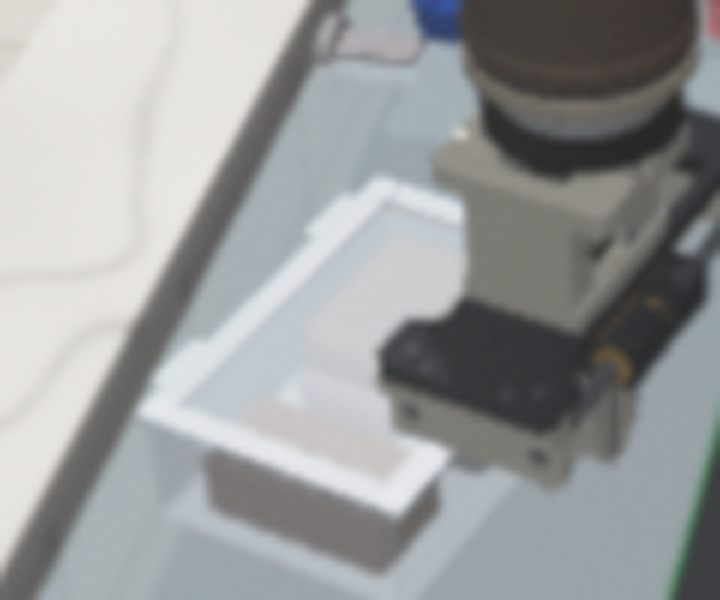

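View pics/s8.png

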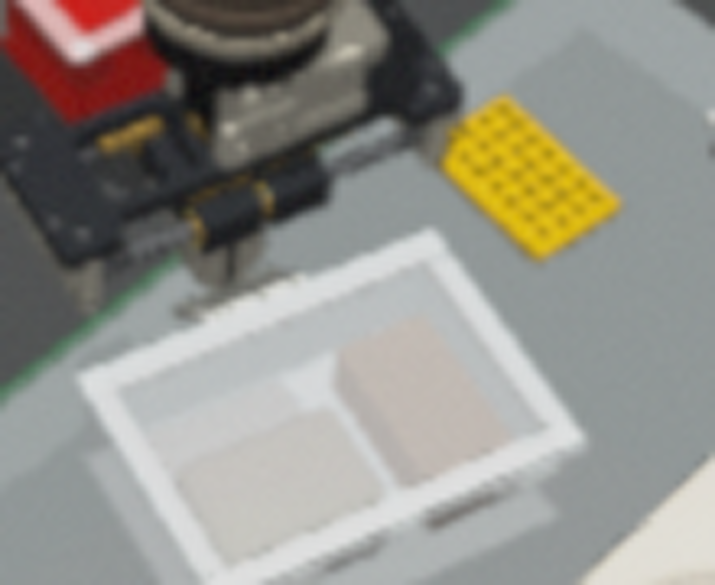

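Emit:
apply_moves(targets=[1, 0.0106, 0, 0.0069, 0, 1, 0.0106, 0, 0.0069, 0, 1, 0.0059, 0, 0.01, 0, 1, 0.0059, 0, 0.01, 0, 1, 0.0063, 0, 0.005, 0, 1, 0.0063, 0, 0, 0])

```text
clock: 11.6
position: [0.5405, 0.1172, 0.1186]
ee_rot: [3.11, -0.44, -0.001]
force: [-0.7, 0.7, -0.9]
width: 0.003
```

```bash
python3 - <<'E'
from h import *
st()
z("side","pics/d9.png",(200,170),(120,100),6)
z("scene","pics/s9.png",(305,205),(110,90),6.5)
E
```

```text
11.6 tcp in box [-0.0826  0.0013  0.0241] F [-0.66  0.73 -0.86] rot [ 3.11e+00 -4.40e-01 -1.00e-03]
```

View pics/d9.png

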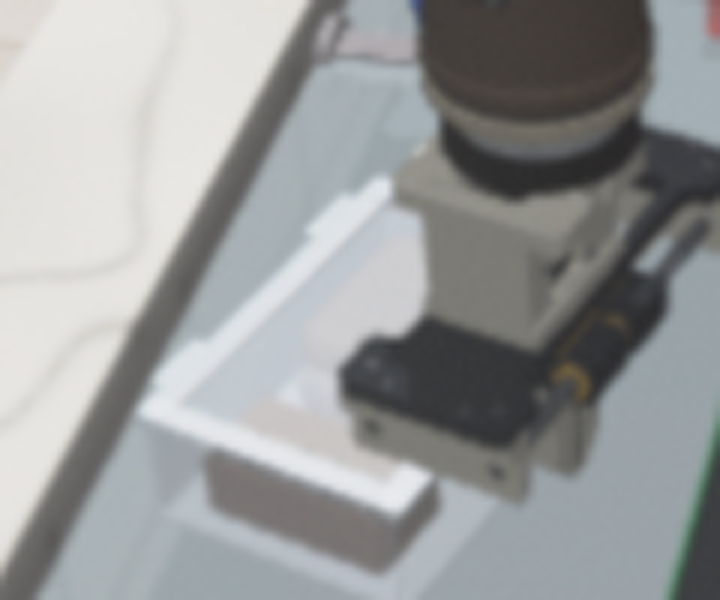

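View pics/s9.png

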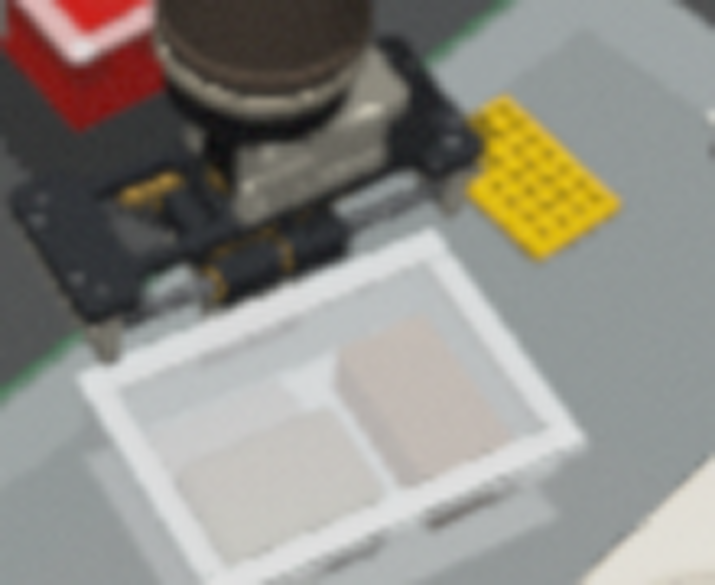

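Emit:
apply_moves(targets=[1, 0.004, 0, 0, 0, 1, 0.0035, 0, 0, 0])

```text
clock: 11.95
position: [0.5431, 0.1164, 0.1188]
ee_rot: [3.11, -0.44, -0.002]
force: [-3.8, 1.8, -0.7]
width: 0.006
```

Emit:
apply_moves(targets=[1, 0.0025, 0, 0, 0, 1, 0, 0, 0, 0])

```text
clock: 12.2
position: [0.5443, 0.1162, 0.1188]
ee_rot: [3.11, -0.44, -0.001]
force: [-4.1, 0.3, -0.2]
width: 0.005
```

```bash
python3 - <<'E'
from h import *
st()
z("scene","pics/s10.png",(305,205),(110,90),6.5)
z("side","pics/d10.png",(200,170),(120,100),6)
E
```

```text
12.2 tcp in box [-0.0787  0.0014  0.0243] F [-4.1   0.28 -0.19] rot [ 3.11e+00 -4.40e-01 -1.00e-03]
```

View pics/s10.png

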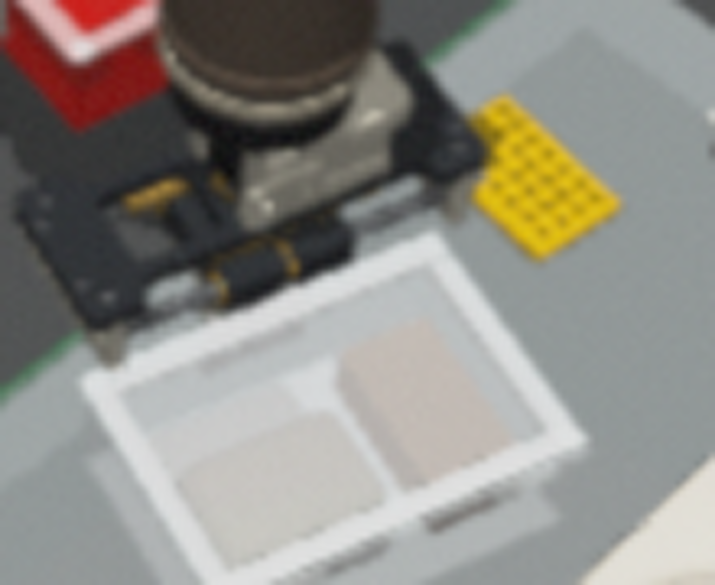

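View pics/d10.png

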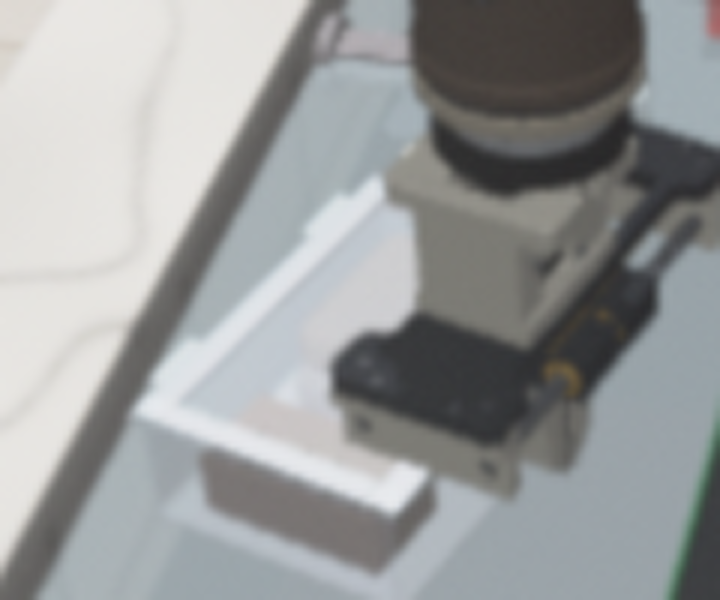

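Force has levelled off at about 4 N and the lid's corner moved about 1 px. That suggests the clip is shut and the box is starting to creep, so I'll stop pushing, back off and look.

Emit:
apply_moves(targets=[1, -0.01, 0, 0, 0, 1, -0.06, 0, 0, 0, 1, -0.12, 0, 0, 0, 1, -0.12, 0, -0.05, 0, 1, -0.1, 0, -0.12, 0, 1, 0, 0, -0.12, 0, 1, 0, 0, 0, 0])

```text
clock: 13.18
position: [0.3895, 0.1631, 0.2391]
ee_rot: [-3.106, 0.439, -0.013]
force: [1.1, 0.9, -0.3]
width: 0.007
```

```bash
python3 - <<'E'
from h import *
st()
z("scene","pics/s11.png",(305,225),(110,90),6.5)
z("side","pics/d11.png",(200,190),(110,100),6)
cv2.imwrite("pics/w11.png",eyes.get_image("wrist")[:,:,::-1])
E
```

```text
13.175 tcp in box [-0.2404  0.0015  0.1446] F [ 1.1   0.85 -0.25] rot [-3.106  0.439 -0.013]
```

View pics/s11.png

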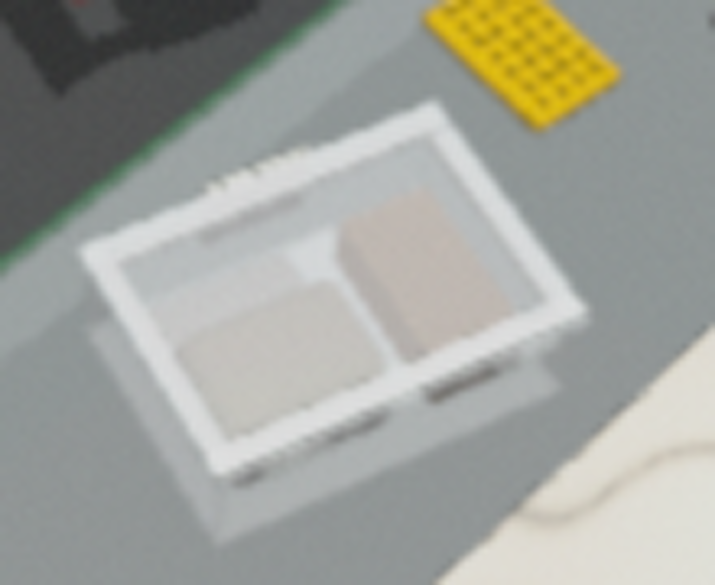

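View pics/d11.png

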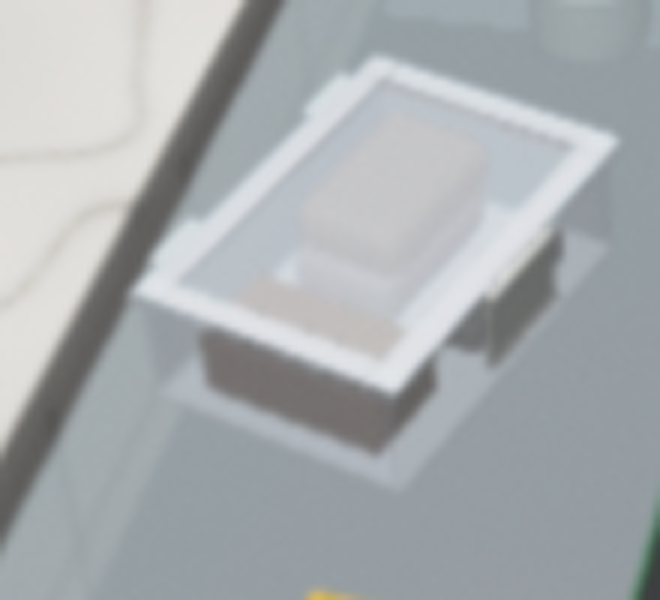

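View pics/w11.png

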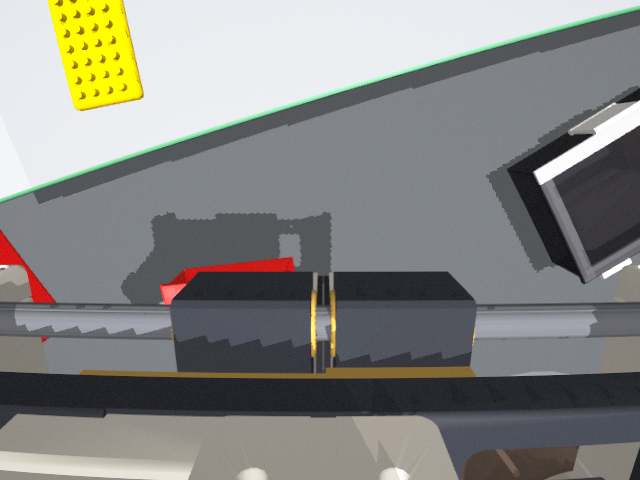

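```bash
python3 - <<'E'
from h import *
def un(l,s,o): return (np.array(l)+.5)/s-.5+np.array(o)
L=[(-.128,.088,.004),(-.128,-.088,.004),(0,-.088,.004),(0,.088,.004)]
U={'scene':[(435,102),(80,248),(218,477),(588,315)],'side':[(395,393),(618,140),(376,57),(135,291)]}
sc={'scene':(6.5,(305,225)),'side':(6,(200,190))}
def res(q):
    qq=np.array([q[0],q[1],q[2],q[3],0,0]); return np.concatenate([(proj(n,lidp(qq,L))-un(U[n],*sc[n])).ravel() for n in U])
r=least_squares(res,p[:4],loss='soft_l1'); print(r.x.round(4),res(r.x).round(1))
U={'scene':[(432,100),(78,245),(215,475),(585,312)],'side':[(398,395),(622,142),(380,57),(143,292)]}
r0=least_squares(res,p[:4],loss='soft_l1'); print('before',r0.x.round(4),res(r0.x).round(1))
for a in (0,.05,.1,.2,.3):
    q=np.r_[r.x,0,a]; u=proj('side',clipp(q,[(-.002,.025,-.037),(-.002,-.025,-.037),(-.002,.025,0),(-.002,-.025,0)])); v=proj('scene',clipp(q,[(-.002,.025,-.037),(-.002,-.025,-.037)]))
    print(a,((u-[200,190]+.5)*6-.5).round(0).tolist(),((v-[305,225]+.5)*6.5-.5).round(0).tolist())
E
```

```text
[ 0.6196  0.0923  0.0929 -0.3039] [-0.1 -0.5 -0.7 -0.4  0.2  0.8  0.6  0.4  0.5  0.4  1.4  0.3 -0.4 -0.4
 -1.  -0.3]
before [ 0.6178  0.0925  0.0927 -0.3051] [-0.  -0.5 -0.7 -0.4  0.2  0.6  0.6  0.5  0.7  0.4  1.4  0.2 -0.4 -0.2
 -1.7 -0.3]
0 [[499.0, 375.0], [562.0, 303.0], [494.0, 308.0], [558.0, 235.0]] [[298.0, 197.0], [199.0, 238.0]]
0.05 [[502.0, 376.0], [565.0, 304.0], [494.0, 307.0], [558.0, 235.0]] [[296.0, 194.0], [197.0, 235.0]]
0.1 [[506.0, 377.0], [569.0, 305.0], [494.0, 307.0], [558.0, 235.0]] [[294.0, 190.0], [195.0, 231.0]]
0.2 [[514.0, 379.0], [577.0, 306.0], [494.0, 307.0], [558.0, 235.0]] [[291.0, 184.0], [191.0, 224.0]]
0.3 [[521.0, 380.0], [584.0, 307.0], [494.0, 306.0], [558.0, 234.0]] [[287.0, 176.0], [188.0, 217.0]]
```

```bash
python3 - <<'E'
import cv2
from h import *
L=[]
for i in range(4): L.append(eyes.get_image("side")[:,:,::-1].astype(float))
a=np.mean(L,0).astype('uint8')[222:258,270:305]
cv2.imwrite("pics/d12.png",cv2.resize(a,None,fx=16,fy=16,interpolation=cv2.INTER_CUBIC))
L=[eyes.get_image("scene")[:,:,::-1].astype(float) for i in range(4)]
a=np.mean(L,0).astype('uint8')[240:280,325:370]
cv2.imwrite("pics/s12.png",cv2.resize(a,None,fx=14,fy=14,interpolation=cv2.INTER_CUBIC))
q=np.array([.6196,.0923,.0929,-.3039,0,0])
for a in (0,.1,.2):
    q[5]=a
    u=proj('side',clipp(q,[(-.002,.025,-.037),(-.002,-.025,-.037),(-.002,.025,0),(-.002,-.025,0)])); v=proj('scene',clipp(q,[(-.002,.025,-.037),(-.002,-.025,-.037)]))
    print(a,((u-[270,222]+.5)*16).round(0).tolist(),((v-[325,240]+.5)*14).round(0).tolist())
E
```

```text
0 [[211.0, 490.0], [379.0, 296.0], [198.0, 310.0], [370.0, 117.0]] [[364.0, 215.0], [150.0, 304.0]]
0.1 [[231.0, 496.0], [399.0, 302.0], [198.0, 309.0], [370.0, 116.0]] [[355.0, 201.0], [142.0, 289.0]]
0.2 [[252.0, 500.0], [419.0, 306.0], [198.0, 308.0], [370.0, 115.0]] [[347.0, 186.0], [133.0, 274.0]]
```

View pics/d12.png

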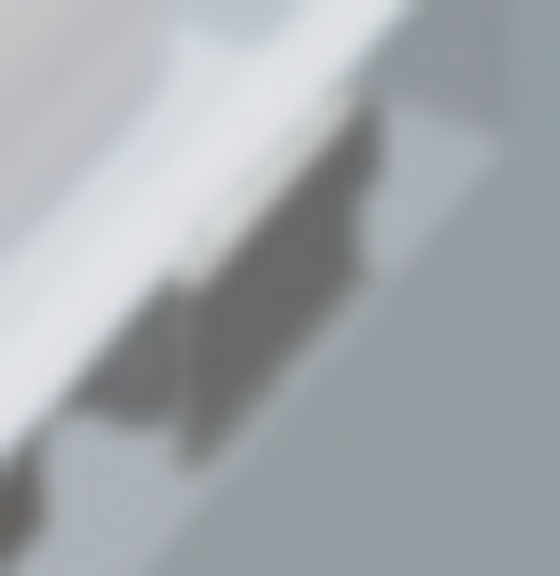

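View pics/s12.png

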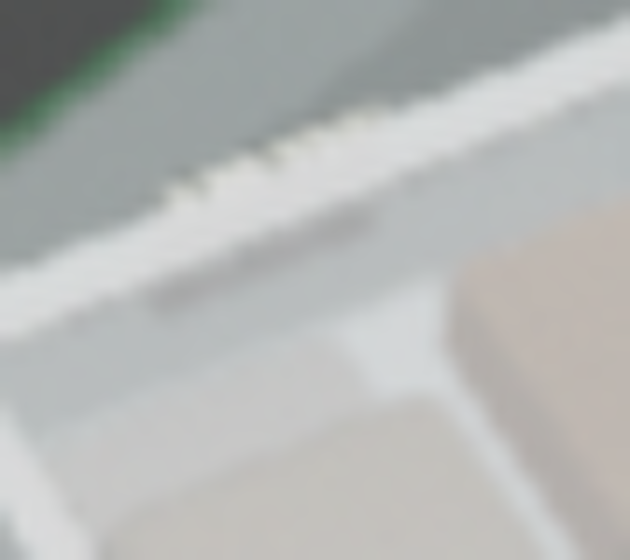

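The clip's see-through lower edge in the scene crop runs from (150,304) to (364,215), exactly where the model puts it for angle 0. In the side crop its left edge is vertical from (190,290) to (190,470), so the clip is flat. The lid corners fit a level lid and the arm is clear, so I'm handing in.

```bash
python3 - <<'E'
from h import *
st(); print(arm.sign_off())
E
```

```text
13.725 tcp in box [-0.2425 -0.0007  0.14  ] F [-1.03 -0.16 -0.83] rot [ 3.11e+00 -4.41e-01 -1.00e-03]
the job is handed in; nothing more can be done
None
```

The lid and the clip are both shut, and I handed the job in at 13.7 s with the arm clear of everything.

- **Lid:** I straddled the clip with the open fingertips and pushed the lid's outside face down until it met the rim firmly (about 16 N down, up to 6 N sideways). The image fit put the lid at −0.04 ± 0.02 rad, which is shut within what I could measure. In the last pictures the lid corners still fitted a level lid to within about 1.4 px.
- **Clip:** I folded it down and in with the shut fingertips. In the last pictures its lower edge sits where the model puts it for angle 0, in both camera views.
- **Box movement:** when the clip met its stop, the push reached about 4 N and the box crept roughly 2 mm to the rear. I stopped there.
- **Other checks:** the pad was in the same place in the last scene picture. I did not measure the jar, pump or scoop at the end, but the arm never went near them. My fits of the shelf's height disagreed by about 4 mm between views (93–97 mm), so I used the contact height from pressing the lid instead.

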